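# Set the clay lamps on their plates by the bed

## Robot

A 6-joint arm with a two-finger parallel gripper is mounted at the origin on the work surface. World frame = base frame: x ahead of the robot, y to its left, z up, the work surface at z = 0. Lengths are in mm, angles in rad, forces in N, time in s.
With the tool pointing down it reaches from about 300 to 875 mm from the base axis. Payload 6.4 kg.
Tool frame: the origin (TCP) lies at the very end of the fingers, on their centre line; the grasp point (between the pads) lies manip.tcp_to_grasp behind it (manip.tcp_to_grasp is the distance from the TCP to the grasp point, in mm); z points along the fingers, y is the line along which they close (so a half turn about z gives the same grasp; the last joint's range is limited). The gripper opens to 88 mm and grips with 3 to 60 N. Pads are 18 mm wide; open, the fingers measure 123 mm over their backs; the gripper's body (75 mm by 187 mm) begins 45 mm behind the grasp point.
Start: joints at [-1.358, 0.181, 1.607, -0, 1.354, -0.206], TCP at [233.849, -525.315, 238.714] pointing down, gripper open.
Joint ranges: [-2.99, 2.99], [-0.89, 2.07], [0.3, 2.58], [-1.14, 4.28], [0, 2.63], [-3.12, 3.12]. Speed limits (rad/s): [2.57, 2.57, 3.01, 3.14, 3.14, 3.14].

## Interface

Orientations are given as a rotation vector (axis times angle).
In Python, from plant import manip gives the robot as it stands.
- The arm moves only by the tool play_rows, never from a script. Its argument "increments" is a list of rows, each an object of numbers: "tx", "ty", "tz": the shift along the tool's x, y, z as a fraction of full scale; "rx", "ry", "rz": the turn, a rotation vector about the tool's x, y, z as a fraction of full scale. A call has 1 to 20 rows; each row is the pose to reach, as a shift and turn from the pose commanded when the call began, along the tool's axes at that moment, turning the shorter way round; what a row does not reach only later rows make up. Full scale, the value 1, is 0.15 m for a shift and 360 degrees for a turn. A row lasts 1/12 s, in which the tool goes at most 41.7 mm and 7.16 degrees, less where a joint would pass 70% of its speed; a pose out of reach is approached as far as the arm can. A call with a number of a shift or a turn outside -1 to 1 is refused whole. A call with a gripper value outside its range is refused whole. "fingers" is the opening, from -1 (shut) to 1 (fully open), set as the call begins (left out, the last holds). The fingers move at their own pace and stop on an object; "grip_force" is the grip in N (left out, the last holds). Time passes only in rows, so rows that repeat a pose let the fingers close. It gives the time, the measured TCP pose, the force, the opening and the grip force at its end, in the units of the state.
- manip.get_state(): the state, without advancing time (a new reading comes with each control period).
- manip.snapshot(name): name is "side" or "top"; returns a dict with "image" (384x512x3 uint8, red, green, blue), "fx", "fy", "cx", "cy" (pixels), "camera_from_world" (4x4, takes a point from world to camera coordinates). Camera axes: x right, y up, looking along -z (the intrinsics and any distortion apply to the point x, -y, -z); pixel columns grow to the right and rows downward; lengths in mm; the calibration is good to about 2 mm. A picture is of the moment at which its call begins. There is no depth.
- manip.hand_in(): hands the job in; it is judged then, once.
The state is a dict: "time": time; "qpos": joint angles; "joint_vel": joint speeds; "joint_torque": joint torques, N m; "tool_pos": TCP position; "orientation": TCP orientation; "contact_force": force on the tool from outside, world axes, zero at the start; "ft_torque": the same for the moment, N m; "finger_gap": finger opening in mm; "grasp_force": force on a finger pad.
Only numpy, scipy, OpenCV 4.12 (cv2) and the standard library are available. Lean on these libraries where they do the work, as an engineer would, in place of code of your own. Each camera call takes 0.05 s, during which the arm holds its last target. There are 200 camera calls.

## Task

Get the evening lamps ready: pick the three clay diyas (the shallow lamps with a pinched lip) out of the clayware on the table and stand each one upright in the middle of the steel plate of its own size on the crate, the small on the small plate, the medium on the medium, the large on the large. Set them down gently, do not drop them, and leave the plates, clay pot, clay cup, alarm clock and bangle box where they are.

Things in the scene. Friction and masses are not known exactly. Their poses are not given: they have to be found in the camera images.
- diya_small: the small diya: a shallow round open terracotta oil lamp, empty, 42 mm across and 26 mm high, its wall upright over the upper 60 %, narrowing below to a flat foot 26 mm across; a little pinched lip 14 mm wide sticks out 9 mm at the rim. Starts on the table. Origin: centre of its underside; z up; +x points to the lip, +y and -y are plain sides.
- diya_medium: the medium diya: a shallow round open terracotta oil lamp, empty, 53 mm across and 28 mm high, its wall upright over the upper 60 %, narrowing below to a flat foot 33 mm across; a little pinched lip 14 mm wide sticks out 9 mm at the rim. Starts on the table. Origin: centre of its underside; z up; +x points to the lip, +y and -y are plain sides.
- diya_large: the large diya: a shallow round open terracotta oil lamp, empty, 64 mm across and 30 mm high, its wall upright over the upper 60 %, narrowing below to a flat foot 40 mm across; a little pinched lip 14 mm wide sticks out 9 mm at the rim. Starts on the table. Origin: centre of its underside; z up; +x points to the lip, +y and -y are plain sides.
- plate_small: the small steel plate: round, 92 mm across at the rim, 80 mm at the foot, rim 8 mm high, flat inner floor 3 mm above its origin. Loose, for the small diya. Lies on the upturned blue plastic crate (360 x 460 mm, 120 mm high, fixed, on the robot's left, near edge at least 20 mm left of the midline, turned up to 0.08 rad). Origin: centre of its underside; z up.
- plate_medium: the medium steel plate: round, 118 mm across at the rim, 106 mm at the foot, rim 8 mm high, flat inner floor 3 mm above its origin. Loose, for the medium diya. Lies on the upturned blue plastic crate (360 x 460 mm, 120 mm high, fixed, on the robot's left, near edge at least 20 mm left of the midline, turned up to 0.08 rad). Origin: centre of its underside; z up.
- plate_large: the large steel plate: round, 144 mm across at the rim, 132 mm at the foot, rim 8 mm high, flat inner floor 3 mm above its origin. Loose, for the large diya. Lies on the upturned blue plastic crate (360 x 460 mm, 120 mm high, fixed, on the robot's left, near edge at least 20 mm left of the midline, turned up to 0.08 rad). Origin: centre of its underside; z up.
- pot: bystander: small round-bellied terracotta pot with a flared mouth, 76 mm across, 62 mm high, on the table among the diyas. Origin: centre of its underside.
- cup: bystander: plain tall terracotta tea cup, 58 mm across the rim, 40 mm at the foot, 60 mm high, no lip, on the table among the diyas. Origin: centre of its underside.
- clock: bystander: white plastic alarm clock, 45 x 95 mm, 97 mm high, on the crate. Origin: centre of its underside; its dial faces its -x.
- bangle_box: bystander: square glass bangle box with a shut brass-edged lid, 102 x 102 mm, 54 mm high, on the crate. Origin: centre of its underside.
Not all that is in view belongs to the job. Leave any purple look-alike of the diya_medium alone.

How it is judged:
By the outcome, as a careful person would: the job done as asked, in the order asked, and still so for the second after the job is handed in, with the robot touching nothing.
It also fails if it takes over 96 s, if anything falls off the work surface, if the arm or the gripper's body presses on something with over 40 N, if the wrist force passes 120 N, or if a joint passes its speed limit or range.

## Working session

There is one attempt and no reset: what is moved stays moved. The work goes in short steps, Python scripts to look and compute and a tool call to move; the robot and the scene stay as the last step left them, time stands still between calls to the robot, and variables do not carry over. Pictures are saved under pics/ and viewed, at most 14 in all, crops included, and the job is handed in when it is done.

Besides the shell and the picture viewer there is one more tool, called after ">>>" as name(argument=value, ...) on one line, values as JSON. play_rows: Moves the arm, as the interface text tells. Shift numbers are shares of 0.15 m and turn numbers shares of 360 degrees, none past 1 either way. Its arguments: {"type":"object","properties":{"increments":{"type":"array","items":{"type":"object","properties":{"tx":{"type":"number","minimum":-1,"maximum":1},"ty":{"type":"number","minimum":-1,"maximum":1},"tz":{"type":"number","minimum":-1,"maximum":1},"rx":{"type":"number","minimum":-1,"maximum":1},"ry":{"type":"number","minimum":-1,"maximum":1},"rz":{"type":"number","minimum":-1,"maximum":1}}}},"fingers":{"type":"number"},"grip_force":{"type":"number"}},"required":["increments"]}

```bash
ls; mkdir -p pics; python3 - <<'E'
from plant import manip
import cv2
print(manip.tcp_to_grasp, manip.get_state())
for n in("top","side"):
    s=manip.snapshot(n); cv2.imwrite(f"pics/{n}0.png",s["image"][:,:,::-1])
    print(n,{k:v for k,v in s.items() if k!="image"})
E
```

```text
pics
18.700000000000003 {'time': 0.0, 'qpos': array([-1.35828949e+00,  1.81506752e-01,  1.60799290e+00,  5.79814871e-06,
        1.35378499e+00, -2.06319976e-01]), 'joint_vel': array([-1.09908837e-03,  4.91517061e-05,  2.87317263e-04,  8.36090520e-04,
        9.88735464e-04, -6.59993380e-04]), 'joint_torque': array([-8.45015620e-04, -4.33867371e+01, -3.41850150e+01,  7.03232945e-02,
        3.85250885e-02, -1.41139762e-04]), 'tool_pos': array([ 233.74019167, -524.77349232,  237.83671375]), 'orientation': array([-3.07130374e+00, -6.52739956e-01, -6.70406109e-07]), 'contact_force': array([-0.32064031, -0.59794915,  0.5928139 ]), 'ft_torque': array([-0.04375691,  0.00407711, -0.01996255]), 'grasp_force': 0.0, 'finger_gap': 87.96119112598932}
top {'fx': 427.0746381039714, 'fy': 427.0746381039714, 'cx': 253.65036264670317, 'cy': 195.1843706748105, 'camera_from_world': array([[ 2.17807548e-02, -9.99729621e-01,  8.14147486e-03,
         1.96370392e+01],
       [ 9.97846265e-01,  2.22422683e-02,  6.17099039e-02,
        -5.64163785e+02],
       [-6.18743037e-02,  6.77985200e-03,  9.98060922e-01,
        -1.13417176e+03],
       [ 0.00000000e+00,  0.00000000e+00,  0.00000000e+00,
         1.00000000e+00]])}
side {'fx': 355.32223911087726, 'fy': 355.32223911087726, 'cx': 257.9114112586917, 'cy': 195.3793125010194, 'camera_from_world': array([[-8.10712033e-01, -5.85444744e-01,  6.71524330e-04,
         4.60117872e+02],
       [ 3.67878985e-01, -5.08538415e-01,  7.78494529e-01,
        -2.72886338e+02],
       [-4.55424034e-01,  6.31381923e-01,  6.27651031e-01,
        -9.12046803e+02],
       [ 0.00000000e+00,  0.00000000e+00,  0.00000000e+00,
         1.00000000e+00]])}
```

View pics/top0.png

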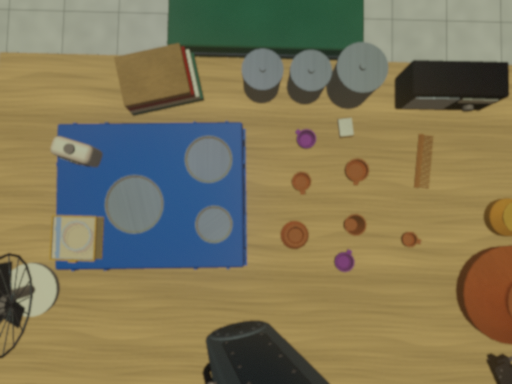

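View pics/side0.png

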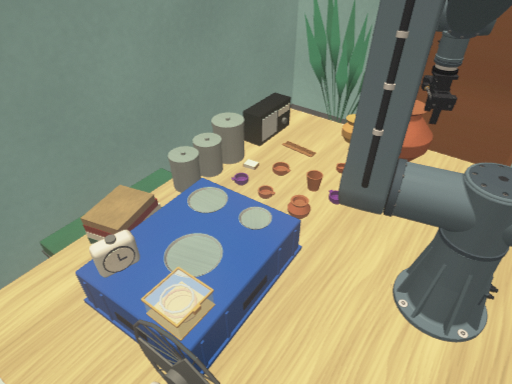

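The top view shows the terracotta pieces: (302,182) looks like the medium diya, (356,171) the large and (409,239) the small. The pot is at (294,235), the cup at (354,225), and the purple look-alikes at (306,139) and (344,261). The plates are at (208,160) medium, (134,204) large and (213,224) small. The side view shows the same layout.

```bash
cat > h.py <<'E'
from plant import manip
import cv2, numpy as np
def cast(s,u,v,z):
    M=s["camera_from_world"];R,t=M[:3,:3],M[:3,3]
    d=R.T@np.array([(u-s["cx"])/s["fx"],-(v-s["cy"])/s["fy"],-1.]);o=-R.T@t
    return o+d*(z-o[2])/d[2]
def cast_c(s,c,z): return np.array([cast(s,u,v,z)[:2] for u,v in c.reshape(-1,2)],np.float32)
K=6
def blobs(s,mask,z,amin=60):
    """metric contour of each blob; body circle from the largest inscribed circle (distance transform)"""
    out=[]
    cs,_=cv2.findContours(mask,cv2.RETR_EXTERNAL,cv2.CHAIN_APPROX_NONE)
    for c in cs:
        a=cv2.contourArea(c)/K/K
        if a<amin: continue
        m=np.zeros_like(mask);cv2.drawContours(m,[c],-1,255,-1)
        d=cv2.distanceTransform(m,cv2.DIST_L2,5);r=d.max();ys,xs=np.nonzero(d>r-0.7)
        u,v=(xs.mean()+.5)/K-.5,(ys.mean()+.5)/K-.5
        P=cast(s,u,v,z)[:2];Q=cast_c(s,(c+.5)/K-.5,z);q=np.linalg.norm(Q-P,axis=1)
        i=q>q.max()-4;L=Q[i].mean(0)-P
        out.append(dict(px=(round(u),round(v)),P=P.round(1),rmed=round(float(np.median(q)),1),rin=round(float(q.min()),1),rmax=round(float(q.max()),1),
          lip=round(float(np.degrees(np.arctan2(L[1],L[0])))),ell=np.round(cv2.fitEllipse(Q)[0],1)))
    return out
def up(s): return cv2.resize(s["image"],None,fx=K,fy=K,interpolation=cv2.INTER_CUBIC)
def clay(s):
    h=cv2.cvtColor(up(s),cv2.COLOR_RGB2HSV); return cv2.inRange(h,(0,125,50),(12,255,255))
def plates(s):
    m=cv2.inRange(cv2.cvtColor(up(s),cv2.COLOR_RGB2HSV),(0,0,60),(180,110,255))
    return m
E
python3 - <<'E'
from h import *
s=manip.snapshot("top");o=-s["camera_from_world"][:3,:3].T@s["camera_from_world"][:3,3];print(o)
for b in blobs(s,clay(s),28):print(b)
print("plates")
m=plates(s);m2=m*0;m2[125*K:266*K,60*K:243*K]=m[125*K:266*K,60*K:243*K]
for b in blobs(s,m2,128):print(b)
i=s["image"]
print([i[y,x].tolist() for y,x in((182,302),(160,208),(235,294),(120,302))])
a=cv2.resize(i[120:280,270:430],(640,640),interpolation=cv2.INTER_CUBIC)[:600]
cv2.imwrite("pics/crop.png",a[:,:,::-1])
E
```

```text
[ 492.34492837   39.86952868 1166.6271321 ]
{'px': (487, 292), 'P': array([ 319.5, -590.6]), 'rmed': 90.2, 'rin': 63.2, 'rmax': 144.4, 'lip': -155, 'ell': array([ 316.4, -600.1])}
{'px': (289, 225), 'P': array([485.6, -64.1]), 'rmed': 25.5, 'rin': 3.5, 'rmax': 53.7, 'lip': 176, 'ell': array([457.8, -82.7])}
{'px': (188, 78), 'P': array([876.4, 215.8]), 'rmed': 67.6, 'rin': 3.4, 'rmax': 180.8, 'lip': 119, 'ell': array([825.5, 193. ])}
plates
{'px': (81, 238), 'P': array([444.5, 446.2]), 'rmed': 61.8, 'rin': 52.5, 'rmax': 79.9, 'lip': 44, 'ell': array([445.4, 447.6])}
{'px': (214, 224), 'P': array([484.6, 128.6]), 'rmed': 46.9, 'rin': 46.1, 'rmax': 47.6, 'lip': -44, 'ell': array([484.9, 128.5])}
{'px': (134, 204), 'P': array([529.4, 323.6]), 'rmed': 72.5, 'rin': 71.9, 'rmax': 73.4, 'lip': -77, 'ell': array([529.6, 323.5])}
{'px': (78, 152), 'P': array([651.9, 463.7]), 'rmed': 45.4, 'rin': 28.1, 'rmax': 64.0, 'lip': 49, 'ell': array([653.1, 463.3])}
{'px': (208, 159), 'P': array([643.8, 146.1]), 'rmed': 60.1, 'rin': 59.5, 'rmax': 60.7, 'lip': 174, 'ell': array([643.9, 146. ])}
[[139, 89, 51], [119, 128, 131], [136, 87, 49], [148, 126, 78]]
```

View pics/crop.png

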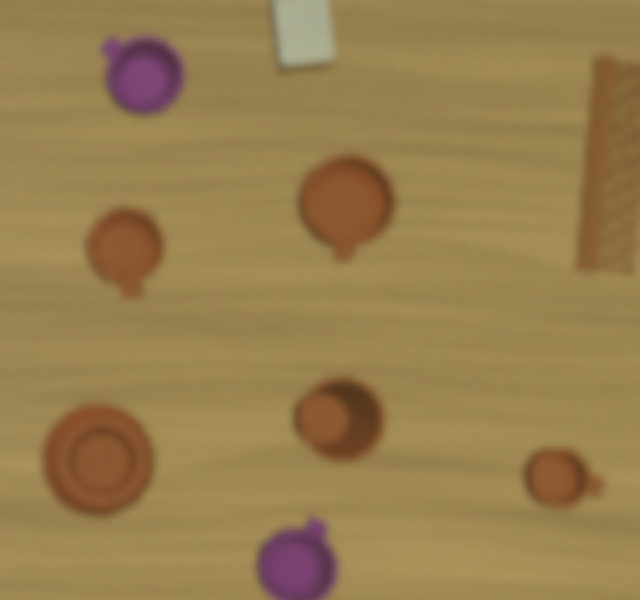

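The crop confirms that the three lipped clay pieces are the diyas: medium at crop (125,247), large at (346,202) and small at (556,478). The pot (98,460) and cup (340,418) have no lip, and the purple ones are the look-alikes. The plates measured well, so I'll tighten the clay mask next.

```bash
cat >> h.py <<'E'
def clay(s):
    i=up(s).astype(int);r,g,b=i[...,0],i[...,1],i[...,2]
    m=((r-g>0.28*r)&(g-b>0.12*r)&(r>45)).astype(np.uint8)*255
    m[:, :265*K]=0; m[:150*K]=0; m[265*K:]=0; m[:,425*K:]=0
    return m
def rpy(st): 
    from scipy.spatial.transform import Rotation as R
    return R.from_rotvec(st["orientation"]).as_matrix()
E
python3 - <<'E'
from h import *
s=manip.snapshot("top")
for b in blobs(s,clay(s),28):print(b)
R=rpy(manip.get_state());print(R.round(3),manip.get_state()["time"])
E
```

```text
{'px': (409, 239), 'P': array([ 455.6, -384. ]), 'rmed': 19.7, 'rin': 18.3, 'rmax': 29.4, 'lip': -102, 'ell': array([ 455.1, -386.1])}
{'px': (294, 234), 'P': array([460.8, -77.3]), 'rmed': 35.9, 'rin': 35.2, 'rmax': 36.7, 'lip': -105, 'ell': array([461. , -77.4])}
{'px': (355, 224), 'P': array([ 491. , -239.7]), 'rmed': 27.3, 'rin': 26.2, 'rmax': 30.2, 'lip': 80, 'ell': array([ 491. , -238.9])}
{'px': (301, 181), 'P': array([603.6, -93.6]), 'rmed': 24.6, 'rin': 23.7, 'rmax': 33.8, 'lip': -172, 'ell': array([601.8, -93.9])}
{'px': (356, 170), 'P': array([ 637.3, -242.1]), 'rmed': 30.7, 'rin': 29.3, 'rmax': 38.8, 'lip': 176, 'ell': array([ 636. , -242.2])}
{'px': (419, 157), 'P': array([ 674.8, -411.4]), 'rmed': 25.7, 'rin': 4.6, 'rmax': 78.0, 'lip': 174, 'ell': array([ 656.3, -409.4])}
[[ 0.914  0.407 -0.   ]
 [ 0.407 -0.914  0.001]
 [ 0.    -0.001 -1.   ]] 0.2
```

>>> play_rows(increments=[{"tx": 0.3,"ty": -0.08,"tz": 0.1,"rz": -0.02},{"tx": 1,"ty": -0.26,"tz": 0.4,"rz": -0.1833},{"tx": 1,"ty": -0.26,"tz": 0.4,"rz": -0.1833},{"tx": 1,"ty": -0.26,"tz": 0.4,"rz": -0.1833},{"tx": 1,"ty": -0.26,"tz": 0.4,"rz": -0.1833},{"tx": 1,"ty": -0.26,"tz": 0.4,"rz": -0.1833},{"tx": 1,"ty": -0.26,"tz": 0.4,"rz": -0.1833},{"tx": 1,"ty": -0.26,"tz": 0.4,"rz": -0.1833},{"tx": 1,"ty": -0.26,"tz": 0.4,"rz": -0.1833},{"tx": 1,"ty": -0.26,"tz": 0.4,"rz": -0.1833},{"tx": 1,"ty": -0.26,"tz": 0.4,"rz": -0.1833},{"tx": 1,"ty": -0.26,"tz": 0.4,"rz": -0.1833},{"tx": 1,"ty": -0.26,"tz": 0.4,"rz": -0.1833}], fingers=1, grip_force=15)

```text
invalid input
```

>>> play_rows(increments=[{"tx": 0.3,"ty": -0.08,"tz": 0.1,"rx": 0.0,"ry": 0.0,"rz": -0.02},{"tx": 0.99,"ty": -0.26,"tz": 0.4,"rx": 0.0,"ry": 0.0,"rz": -0.1833},{"tx": 0.99,"ty": -0.26,"tz": 0.4,"rx": 0.0,"ry": 0.0,"rz": -0.1833},{"tx": 0.99,"ty": -0.26,"tz": 0.4,"rx": 0.0,"ry": 0.0,"rz": -0.1833},{"tx": 0.99,"ty": -0.26,"tz": 0.4,"rx": 0.0,"ry": 0.0,"rz": -0.1833},{"tx": 0.99,"ty": -0.26,"tz": 0.4,"rx": 0.0,"ry": 0.0,"rz": -0.1833},{"tx": 0.99,"ty": -0.26,"tz": 0.4,"rx": 0.0,"ry": 0.0,"rz": -0.1833},{"tx": 0.99,"ty": -0.26,"tz": 0.4,"rx": 0.0,"ry": 0.0,"rz": -0.1833},{"tx": 0.99,"ty": -0.26,"tz": 0.4,"rx": 0.0,"ry": 0.0,"rz": -0.1833},{"tx": 0.99,"ty": -0.26,"tz": 0.4,"rx": 0.0,"ry": 0.0,"rz": -0.1833},{"tx": 0.99,"ty": -0.26,"tz": 0.4,"rx": 0.0,"ry": 0.0,"rz": -0.1833}])

```text
time: 1.12
tool_pos: [353.6, -429.1, 178.5]
orientation: [-2.22, -2.222, -0.0]
contact_force: [0.8, 0.7, -0.8]
finger_gap: 88.5
grasp_force: 0.0
```

>>> play_rows(increments=[{"tx": 0.1,"ty": 0.2,"tz": 0.2,"rx": 0.0,"ry": 0.0,"rz": 0.0},{"tx": 0.302,"ty": 0.68,"tz": 0.6,"rx": 0.0,"ry": 0.0,"rz": 0.0},{"tx": 0.302,"ty": 0.68,"tz": 0.79,"rx": 0.0,"ry": 0.0,"rz": 0.0},{"tx": 0.302,"ty": 0.68,"tz": 0.79,"rx": 0.0,"ry": 0.0,"rz": 0.0},{"tx": 0.302,"ty": 0.68,"tz": 0.79,"rx": 0.0,"ry": 0.0,"rz": 0.0},{"tx": 0.302,"ty": 0.68,"tz": 0.79,"rx": 0.0,"ry": 0.0,"rz": 0.0},{"tx": 0.302,"ty": 0.68,"tz": 0.79,"rx": 0.0,"ry": 0.0,"rz": 0.0}], fingers=0.6)

```text
time: 1.7
tool_pos: [455.8, -384.6, 60.9]
orientation: [2.222, 2.22, -0.001]
contact_force: [0.8, -0.1, 0.2]
finger_gap: 70.2
grasp_force: 0.0
```

```bash
python3 - <<'E'
from h import *
s=manip.snapshot("side");i=s["image"]
cv2.imwrite("pics/s1.png",cv2.resize(i[60:260,260:460],(600,600),interpolation=cv2.INTER_CUBIC)[:,:,::-1])
st=manip.get_state();print(st["tool_pos"],st["finger_gap"],st["time"])
E
```

```text
[ 455.88830048 -385.4767383    61.93439778] 70.3459342447658 1.75
```

View pics/s1.png

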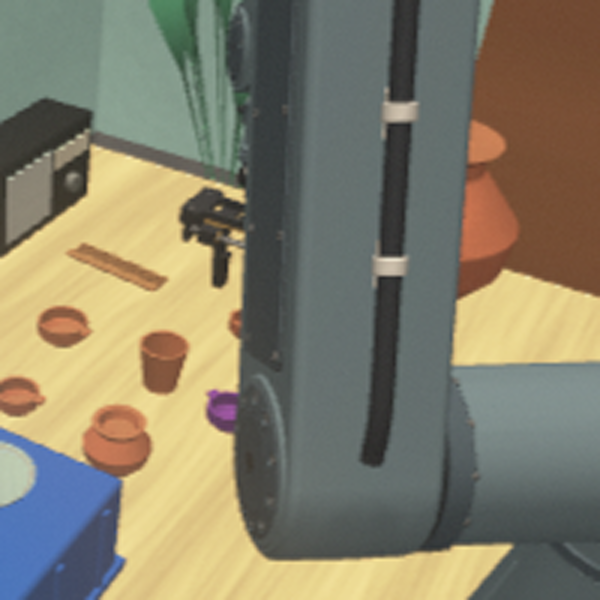

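The small diya is hidden behind the arm in this view. The gripper is over the measured spot, so I'll descend.

>>> play_rows(increments=[{"tx": 0.0,"ty": 0.0,"tz": 0.15,"rx": 0.0,"ry": 0.0,"rz": 0.0},{"tx": 0.0,"ty": 0.0,"tz": 0.28,"rx": 0.0,"ry": 0.0,"rz": 0.0},{"tx": 0.0,"ty": 0.0,"tz": 0.35,"rx": 0.0,"ry": 0.0,"rz": 0.0},{"tx": 0.0,"ty": 0.0,"tz": 0.35,"rx": 0.0,"ry": 0.0,"rz": 0.0},{"tx": 0.0,"ty": 0.0,"tz": 0.35,"rx": 0.0,"ry": 0.0,"rz": 0.0}])

```text
time: 2.17
tool_pos: [455.5, -384.9, 8.8]
orientation: [2.222, 2.219, -0.0]
contact_force: [0.0, -0.4, -0.1]
finger_gap: 70.7
grasp_force: 0.0
```

>>> play_rows(increments=[{"tx": 0.0,"ty": 0.0,"tz": 0.0,"rx": 0.0,"ry": 0.0,"rz": 0.0},{"tx": 0.0,"ty": 0.0,"tz": 0.0,"rx": 0.0,"ry": 0.0,"rz": 0.0},{"tx": 0.0,"ty": 0.0,"tz": 0.0,"rx": 0.0,"ry": 0.0,"rz": 0.0},{"tx": 0.0,"ty": 0.0,"tz": 0.0,"rx": 0.0,"ry": 0.0,"rz": 0.0},{"tx": 0.0,"ty": 0.0,"tz": 0.0,"rx": 0.0,"ry": 0.0,"rz": 0.0},{"tx": 0.0,"ty": 0.0,"tz": 0.0,"rx": 0.0,"ry": 0.0,"rz": 0.0},{"tx": 0.0,"ty": 0.0,"tz": 0.0,"rx": 0.0,"ry": 0.0,"rz": 0.0},{"tx": 0.0,"ty": 0.0,"tz": 0.0,"rx": 0.0,"ry": 0.0,"rz": 0.0}], fingers=-1.0, grip_force=12)

```text
time: 2.83
tool_pos: [456.0, -384.3, 8.3]
orientation: [2.221, 2.221, -0.0]
contact_force: [-1.3, 1.1, 5.5]
finger_gap: 41.1
grasp_force: 12.0
```

>>> play_rows(increments=[{"tx": 0.0,"ty": 0.0,"tz": -0.08,"rx": 0.0,"ry": 0.0,"rz": 0.0},{"tx": 0.0,"ty": 0.0,"tz": -0.24,"rx": 0.0,"ry": 0.0,"rz": 0.0},{"tx": 0.0,"ty": 0.0,"tz": -0.44,"rx": 0.0,"ry": 0.0,"rz": 0.0},{"tx": 0.08,"ty": 0.0,"tz": -0.64,"rx": 0.0,"ry": 0.0,"rz": 0.0},{"tx": 0.24,"ty": 0.0,"tz": -0.82,"rx": 0.0,"ry": 0.0,"rz": 0.0},{"tx": 0.44,"ty": 0.0,"tz": -0.94,"rx": 0.0,"ry": 0.0,"rz": 0.0},{"tx": 0.64,"ty": 0.0,"tz": -1.0,"rx": 0.0,"ry": 0.0,"rz": 0.0},{"tx": 0.84,"ty": 0.0,"tz": -1.0,"rx": 0.0,"ry": 0.0,"rz": 0.0},{"tx": 1.0,"ty": 0.0,"tz": -1.0,"rx": 0.0,"ry": 0.0,"rz": 0.0}])

```text
time: 3.58
tool_pos: [455.8, -232.2, 159.1]
orientation: [2.22, 2.22, 0.001]
contact_force: [0.1, -0.5, -0.7]
finger_gap: 41.3
grasp_force: 12.0
```

>>> play_rows(increments=[{"tx": 0.2,"ty": 0.02,"tz": -0.05,"rx": 0.0,"ry": 0.0,"rz": 0.0},{"tx": 0.4,"ty": 0.04,"tz": -0.15,"rx": 0.0,"ry": 0.0,"rz": 0.0},{"tx": 0.6,"ty": 0.06,"tz": -0.25,"rx": 0.0,"ry": 0.0,"rz": 0.0},{"tx": 0.8,"ty": 0.08,"tz": -0.3,"rx": 0.0,"ry": 0.0,"rz": 0.0},{"tx": 1.0,"ty": 0.1,"tz": -0.3,"rx": 0.0,"ry": 0.0,"rz": 0.0}])

```text
time: 4.0
tool_pos: [471.6, -83.0, 205.3]
orientation: [2.219, 2.218, 0.002]
contact_force: [0.9, -0.1, 0.2]
finger_gap: 41.4
grasp_force: 12.0
```

>>> play_rows(increments=[{"tx": 0.2,"ty": 0.02,"tz": 0.0,"rx": 0.0,"ry": 0.0,"rz": 0.0},{"tx": 0.4,"ty": 0.04,"tz": 0.0,"rx": 0.0,"ry": 0.0,"rz": 0.0},{"tx": 0.6,"ty": 0.06,"tz": 0.0,"rx": 0.0,"ry": 0.0,"rz": 0.0},{"tx": 0.8,"ty": 0.09,"tz": 0.0,"rx": 0.0,"ry": 0.0,"rz": 0.0},{"tx": 0.95,"ty": 0.093,"tz": 0.0,"rx": 0.0,"ry": 0.0,"rz": 0.0},{"tx": 1.0,"ty": 0.093,"tz": 0.0,"rx": 0.0,"ry": 0.0,"rz": 0.0}])

```text
time: 4.5
tool_pos: [484.3, 68.8, 203.1]
orientation: [-2.218, -2.224, -0.001]
contact_force: [0.5, 0.4, -1.2]
finger_gap: 41.5
grasp_force: 12.0
```

>>> play_rows(increments=[{"tx": 0.15,"ty": 0.0,"tz": 0.05,"rx": 0.0,"ry": 0.0,"rz": 0.0},{"tx": 0.32,"ty": 0.0,"tz": 0.18,"rx": 0.0,"ry": 0.0,"rz": 0.0},{"tx": 0.417,"ty": 0.0,"tz": 0.3,"rx": 0.0,"ry": 0.0,"rz": 0.0},{"tx": 0.417,"ty": 0.0,"tz": 0.36,"rx": 0.0,"ry": 0.0,"rz": 0.0},{"tx": 0.417,"ty": 0.0,"tz": 0.4,"rx": 0.0,"ry": 0.0,"rz": 0.0},{"tx": 0.417,"ty": 0.0,"tz": 0.4,"rx": 0.0,"ry": 0.0,"rz": 0.0},{"tx": 0.417,"ty": 0.0,"tz": 0.4,"rx": 0.0,"ry": 0.0,"rz": 0.0}])

```text
time: 5.08
tool_pos: [485.1, 127.5, 143.1]
orientation: [2.223, 2.22, -0.0]
contact_force: [0.4, 0.4, -1.1]
finger_gap: 41.3
grasp_force: 12.0
```

```bash
python3 - <<'E'
from h import *
s=manip.snapshot("side");i=s["image"]
cv2.imwrite("pics/s2.png",cv2.resize(i[120:270,160:310],(600,600),interpolation=cv2.INTER_CUBIC)[:,:,::-1])
st=manip.get_state();print(st["tool_pos"],st["finger_gap"],st["time"])
E
```

```text
[485.50405402 127.48820147 143.57085408] 41.58431460300238 5.1333
```

View pics/s2.png

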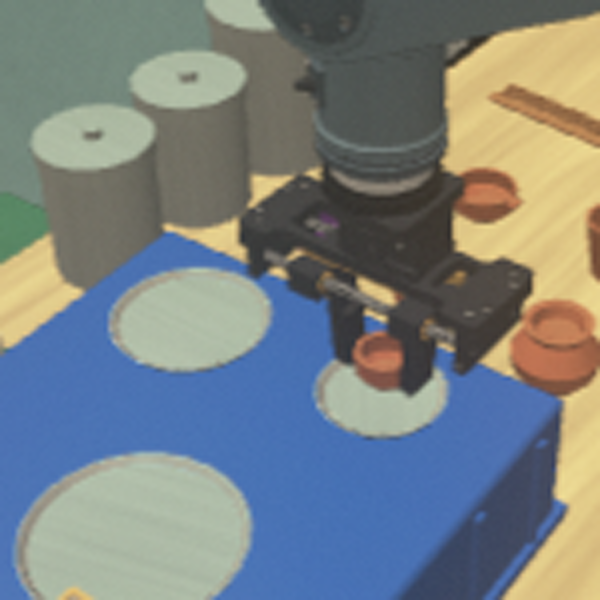

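The diya is held upright over the small plate, near crop (385,360). Lowering slowly.

>>> play_rows(increments=[{"tx": 0.0,"ty": 0.0,"tz": 0.03,"rx": 0.0,"ry": 0.0,"rz": 0.0},{"tx": 0.0,"ty": 0.0,"tz": 0.05,"rx": 0.0,"ry": 0.0,"rz": 0.0},{"tx": 0.0,"ty": 0.0,"tz": 0.063,"rx": 0.0,"ry": 0.0,"rz": 0.0},{"tx": 0.0,"ty": 0.0,"tz": 0.072,"rx": 0.0,"ry": 0.0,"rz": 0.0},{"tx": 0.0,"ty": 0.0,"tz": 0.075,"rx": 0.0,"ry": 0.0,"rz": 0.0},{"tx": 0.0,"ty": 0.0,"tz": 0.078,"rx": 0.0,"ry": 0.0,"rz": 0.0},{"tx": 0.0,"ty": 0.0,"tz": 0.078,"rx": 0.0,"ry": 0.0,"rz": 0.0},{"tx": 0.0,"ty": 0.0,"tz": 0.078,"rx": 0.0,"ry": 0.0,"rz": 0.0}])

```text
time: 5.8
tool_pos: [484.7, 128.4, 131.3]
orientation: [2.222, 2.221, -0.0]
contact_force: [-2.3, -0.7, 3.5]
finger_gap: 41.4
grasp_force: 12.0
```

>>> play_rows(increments=[{"tx": 0.0,"ty": 0.0,"tz": 0.0,"rx": 0.0,"ry": 0.0,"rz": 0.0},{"tx": 0.0,"ty": 0.0,"tz": 0.0,"rx": 0.0,"ry": 0.0,"rz": 0.0},{"tx": 0.0,"ty": 0.0,"tz": 0.0,"rx": 0.0,"ry": 0.0,"rz": 0.0},{"tx": 0.0,"ty": 0.0,"tz": 0.0,"rx": 0.0,"ry": 0.0,"rz": 0.0}], fingers=0.15)

```text
time: 6.13
tool_pos: [484.8, 128.6, 130.9]
orientation: [-2.222, -2.221, -0.0]
contact_force: [0.7, 0.2, 0.1]
finger_gap: 50.7
grasp_force: 0.0
```

>>> play_rows(increments=[{"tx": 0.0,"ty": 0.0,"tz": -0.06,"rx": 0.0,"ry": 0.0,"rz": 0.0},{"tx": 0.0,"ty": 0.0,"tz": -0.15,"rx": 0.0,"ry": 0.0,"rz": 0.0},{"tx": 0.0,"ty": 0.0,"tz": -0.3,"rx": 0.0,"ry": 0.0,"rz": 0.05},{"tx": 0.0,"ty": 0.0,"tz": -0.5,"rx": 0.0,"ry": 0.0,"rz": 0.1},{"tx": -0.2,"ty": 0.1,"tz": -0.5,"rx": 0.0,"ry": 0.0,"rz": 0.25},{"tx": -0.45,"ty": 0.2,"tz": -0.5,"rx": 0.0,"ry": 0.0,"rz": 0.25},{"tx": -0.7,"ty": 0.4,"tz": -0.5,"rx": 0.0,"ry": 0.0,"rz": 0.25},{"tx": -0.9,"ty": 0.6,"tz": -0.5,"rx": 0.0,"ry": 0.0,"rz": 0.25},{"tx": -1.0,"ty": 0.794,"tz": -0.5,"rx": 0.0,"ry": 0.0,"rz": 0.25},{"tx": -1.0,"ty": 0.794,"tz": -0.5,"rx": 0.0,"ry": 0.0,"rz": 0.25},{"tx": -1.0,"ty": 0.794,"tz": -0.5,"rx": 0.0,"ry": 0.0,"rz": 0.25},{"tx": -1.0,"ty": 0.794,"tz": -0.5,"rx": 0.0,"ry": 0.0,"rz": 0.25},{"tx": -1.0,"ty": 0.794,"tz": -0.5,"rx": 0.0,"ry": 0.0,"rz": 0.25},{"tx": -1.0,"ty": 0.794,"tz": -0.5,"rx": 0.0,"ry": 0.0,"rz": 0.25},{"tx": -1.0,"ty": 0.794,"tz": -0.5,"rx": 0.0,"ry": 0.0,"rz": 0.25},{"tx": -1.0,"ty": 0.794,"tz": -0.5,"rx": 0.0,"ry": 0.0,"rz": 0.25},{"tx": -1.0,"ty": 0.794,"tz": -0.5,"rx": 0.0,"ry": 0.0,"rz": 0.25}])

```text
time: 7.55
tool_pos: [603.9, -21.5, 206.5]
orientation: [3.142, 0.003, 0.001]
contact_force: [-0.7, -0.2, -0.4]
finger_gap: 50.8
grasp_force: 0.0
```

```bash
cat > chk.py <<'E'
from h import *
import sys
tag=sys.argv[1]
s=manip.snapshot("top");i=up(s).astype(int);r,g,b=i[...,0],i[...,1],i[...,2]
m=((r-g>0.28*r)&(g-b>0.12*r)&(r>45)).astype(np.uint8)*255
m[:,425*K:]=0;m[:130*K]=0;m[266*K:]=0;m[:,:105*K]=0
for x in blobs(s,m,26,100):
    if x["px"][0]<246: x["P"]=cast(s,*x["px"],149)[:2]
    print(x)
# diyas on the crate at rim height
mc=m.copy();mc[:,246*K:]=0
for x in blobs(s,mc,150,100): print("crate",x)
p=plates(s)|m;p2=p*0;p2[125*K:266*K,104*K:243*K]=p[125*K:266*K,104*K:243*K]
for x in blobs(s,p2,128): print("plate",x["px"],x["P"],x["rmed"],x["rin"],x["rmax"])
st=manip.get_state();print(st["tool_pos"],rpy(st)[:,0].round(3),st["qpos"].round(2),st["finger_gap"],st["time"])
cv2.imwrite(f"pics/{tag}.png",cv2.resize(s["image"][110:280,50:250],(800,680),interpolation=cv2.INTER_CUBIC)[:600,:,::-1])
E
python3 chk.py t1
```

```text
{'px': (293, 228), 'P': array([477. , -74.2]), 'rmed': 22.4, 'rin': 19.3, 'rmax': 33.5, 'lip': 107, 'ell': array([475.9, -72.2])}
{'px': (215, 224), 'P': array([484.81271804, 123.26661842]), 'rmed': 20.2, 'rin': 19.2, 'rmax': 30.4, 'lip': -103, 'ell': array([483.5, 132.1])}
{'px': (355, 224), 'P': array([ 491.2, -239.8]), 'rmed': 27.3, 'rin': 26.0, 'rmax': 30.0, 'lip': 111, 'ell': array([ 490.9, -239.4])}
{'px': (356, 170), 'P': array([ 637.7, -242.8]), 'rmed': 30.7, 'rin': 29.1, 'rmax': 38.8, 'lip': 175, 'ell': array([ 636.2, -242.7])}
{'px': (421, 142), 'P': array([ 718.1, -416.6]), 'rmed': 51.5, 'rin': 2.2, 'rmax': 120.9, 'lip': 174, 'ell': array([ 683.9, -412.7])}
crate {'px': (215, 224), 'P': array([484.9, 123.9]), 'rmed': 18.0, 'rin': 17.1, 'rmax': 27.1, 'lip': -103, 'ell': array([484.4, 122.1])}
plate (134, 204) [529.5 323.5] 72.6 72.0 73.4
plate (214, 224) [484.8 128.6] 83.8 46.3 197.5
plate (208, 159) [643.6 146.3] 60.0 59.4 60.9
[603.91081756 -21.50604205 206.40823498] [1.    0.002 0.   ] [-0.23  0.27  1.56  0.    1.31  1.34] 51.05918036731643 7.6
```

View pics/t1.png

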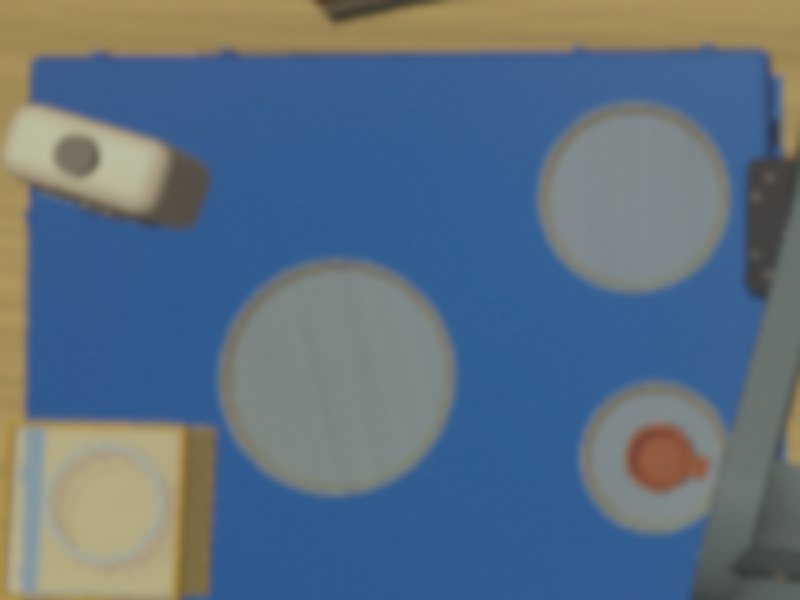

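The small diya stands upright at crop (660,458) while its plate's centre is at (655,457). With parallax it sits about 4 mm off towards −y. I'll measure it with a cleaner fit in both views.

```bash
cat >> h.py <<'E'
def fit(s,box,z,liptheta=None,crate=False,thr=0.14):
    """circle (lip sector left out) fitted to the rim contour of the clay blob in box (u0,v0,u1,v1)"""
    i=up(s).astype(int);r,g,b=i[...,0],i[...,1],i[...,2]
    f=((r-b>thr*255) if crate else (r-g>0.25*r)&(g-b>0.05*r)).astype(np.uint8)*255
    m=f*0;u0,v0,u1,v1=[k*K for k in box];m[v0:v1,u0:u1]=f[v0:v1,u0:u1]
    cs,_=cv2.findContours(m,cv2.RETR_EXTERNAL,cv2.CHAIN_APPROX_NONE);c=max(cs,key=cv2.contourArea)
    Q=cast_c(s,(c+.5)/K-.5,z).astype(float);P=Q.mean(0)
    for _ in range(15):
        d=Q-P;a=np.arctan2(d[:,1],d[:,0])
        k=np.abs(np.angle(np.exp(1j*(a-np.radians(liptheta)))))>np.radians(40)
        A=np.c_[2*Q[k],np.ones(k.sum())];x=np.linalg.lstsq(A,(Q[k]**2).sum(1),rcond=None)[0];P=x[:2]
    return P.round(1),round(float(np.sqrt(x[2]+P@P)),1)
E
python3 - <<'E'
from h import *
s=manip.snapshot("top")
for t in(.06,.1,.14,.18):print("small",fit(s,(196,206,234,243),149,-103,True,t))
print("large",fit(s,(338,152,376,188),30,176))
print("med?",fit(s,(285,165,318,197),28,-172))
q=manip.snapshot("side")
cv2.imwrite("pics/s3.png",cv2.resize(q["image"][120:270,160:310],(600,600),interpolation=cv2.INTER_CUBIC)[:,:,::-1])
c=s["camera_from_world"]
for n,z in(((484.8,128.6),123),((484.8,124),123),((484.8,128.6),149),((484.8,124),149)):
    p=(q["camera_from_world"]@[*n,z,1])[:3];print(n,z,q["cx"]+q["fx"]*p[0]/-p[2],q["cy"]-q["fy"]*p[1]/-p[2])
E
```

```text
small (array([485., 125.]), 21.1)
small (array([485.1, 125. ]), 20.3)
small (array([485.1, 124.9]), 19.6)
small (array([485.1, 124.8]), 18.8)
large (array([ 637., -242.]), 31.3)
med? (array([593.8, -92.9]), 17.9)
(484.8, 128.6) 123 254.95017811552884 218.78274158684098
(484.8, 124) 123 255.93805915712937 217.8627287729622
(484.8, 128.6) 149 254.90621668862772 211.67496448916427
(484.8, 124) 149 255.91100555038548 210.7608098987537
```

View pics/s3.png

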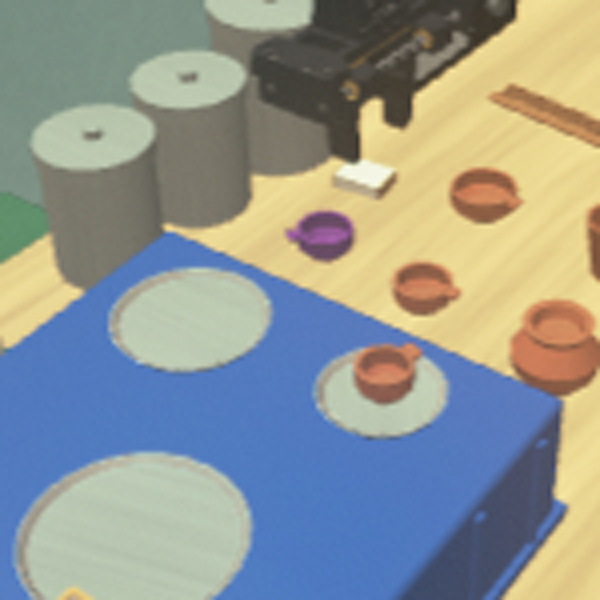

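The better fit puts the small diya at (485.0, 125.0), r 21, and its plate at (484.8, 128.6). The side view agrees: rim centre at crop (385,365). I'll regrasp it and shift it 3.6 mm in +y.

>>> play_rows(increments=[{"tx": -0.1,"ty": -0.1,"tz": 0.0,"rx": 0.0,"ry": 0.0,"rz": -0.02},{"tx": -0.3,"ty": -0.3,"tz": 0.0,"rx": 0.0,"ry": 0.0,"rz": -0.25},{"tx": -0.5,"ty": -0.55,"tz": 0.0,"rx": 0.0,"ry": 0.0,"rz": -0.25},{"tx": -0.7,"ty": -0.8,"tz": 0.0,"rx": 0.0,"ry": 0.0,"rz": -0.25},{"tx": -0.793,"ty": -0.983,"tz": 0.0,"rx": 0.0,"ry": 0.0,"rz": -0.25},{"tx": -0.793,"ty": -0.983,"tz": 0.0,"rx": 0.0,"ry": 0.0,"rz": -0.25},{"tx": -0.793,"ty": -0.983,"tz": 0.0,"rx": 0.0,"ry": 0.0,"rz": -0.25},{"tx": -0.793,"ty": -0.983,"tz": 0.0,"rx": 0.0,"ry": 0.0,"rz": -0.25},{"tx": -0.793,"ty": -0.983,"tz": 0.0,"rx": 0.0,"ry": 0.0,"rz": -0.25},{"tx": -0.793,"ty": -0.983,"tz": 0.0,"rx": 0.0,"ry": 0.0,"rz": -0.25},{"tx": -0.793,"ty": -0.983,"tz": 0.0,"rx": 0.0,"ry": 0.0,"rz": -0.25},{"tx": -0.793,"ty": -0.983,"tz": 0.0,"rx": 0.0,"ry": 0.0,"rz": -0.25},{"tx": -0.793,"ty": -0.983,"tz": 0.0,"rx": 0.0,"ry": 0.0,"rz": -0.25},{"tx": -0.793,"ty": -0.983,"tz": 0.0,"rx": 0.0,"ry": 0.0,"rz": -0.25},{"tx": -0.793,"ty": -0.983,"tz": 0.0,"rx": 0.0,"ry": 0.0,"rz": -0.25},{"tx": -0.793,"ty": -0.983,"tz": 0.0,"rx": 0.0,"ry": 0.0,"rz": -0.25}], fingers=0.2)

```text
time: 9.03
tool_pos: [484.9, 126.0, 206.1]
orientation: [2.224, 2.219, 0.0]
contact_force: [-1.0, -0.6, 0.1]
finger_gap: 52.7
grasp_force: 0.0
```

>>> play_rows(increments=[{"tx": 0.0,"ty": 0.0,"tz": 0.15,"rx": 0.0,"ry": 0.0,"rz": 0.0},{"tx": 0.0,"ty": 0.0,"tz": 0.3,"rx": 0.0,"ry": 0.0,"rz": 0.0},{"tx": 0.0,"ty": 0.0,"tz": 0.4,"rx": 0.0,"ry": 0.0,"rz": 0.0},{"tx": 0.0,"ty": 0.0,"tz": 0.46,"rx": 0.0,"ry": 0.0,"rz": 0.0},{"tx": 0.0,"ty": 0.0,"tz": 0.497,"rx": 0.0,"ry": 0.0,"rz": 0.0},{"tx": 0.0,"ty": 0.0,"tz": 0.497,"rx": 0.0,"ry": 0.0,"rz": 0.0},{"tx": 0.0,"ty": 0.0,"tz": 0.497,"rx": 0.0,"ry": 0.0,"rz": 0.0}])

```text
time: 9.62
tool_pos: [485.3, 126.0, 132.0]
orientation: [2.222, 2.22, 0.001]
contact_force: [-0.0, 0.3, -0.5]
finger_gap: 52.8
grasp_force: 0.0
```

>>> play_rows(increments=[{"tx": 0.0,"ty": 0.0,"tz": 0.0,"rx": 0.0,"ry": 0.0,"rz": 0.0},{"tx": 0.0,"ty": 0.0,"tz": 0.0,"rx": 0.0,"ry": 0.0,"rz": 0.0},{"tx": 0.0,"ty": 0.0,"tz": 0.0,"rx": 0.0,"ry": 0.0,"rz": 0.0},{"tx": 0.0,"ty": 0.0,"tz": 0.0,"rx": 0.0,"ry": 0.0,"rz": 0.0},{"tx": 0.0,"ty": 0.0,"tz": 0.0,"rx": 0.0,"ry": 0.0,"rz": 0.0}], fingers=-1.0)

```text
time: 10.03
tool_pos: [485.7, 126.0, 132.5]
orientation: [2.221, 2.22, 0.002]
contact_force: [-0.5, -0.6, 6.4]
finger_gap: 41.1
grasp_force: 12.0
```

>>> play_rows(increments=[{"tx": 0.0,"ty": 0.0,"tz": -0.015,"rx": 0.0,"ry": 0.0,"rz": 0.0},{"tx": 0.0,"ty": 0.0,"tz": -0.025,"rx": 0.0,"ry": 0.0,"rz": 0.0},{"tx": 0.012,"ty": 0.0,"tz": -0.025,"rx": 0.0,"ry": 0.0,"rz": 0.0},{"tx": 0.024,"ty": 0.0,"tz": -0.025,"rx": 0.0,"ry": 0.0,"rz": 0.0},{"tx": 0.024,"ty": 0.0,"tz": -0.025,"rx": 0.0,"ry": 0.0,"rz": 0.0},{"tx": 0.024,"ty": 0.0,"tz": -0.015,"rx": 0.0,"ry": 0.0,"rz": 0.0},{"tx": 0.024,"ty": 0.0,"tz": -0.007,"rx": 0.0,"ry": 0.0,"rz": 0.0},{"tx": 0.024,"ty": 0.0,"tz": 0.0,"rx": 0.0,"ry": 0.0,"rz": 0.0},{"tx": 0.024,"ty": 0.0,"tz": 0.0,"rx": 0.0,"ry": 0.0,"rz": 0.0},{"tx": 0.024,"ty": 0.0,"tz": 0.0,"rx": 0.0,"ry": 0.0,"rz": 0.0}])

```text
time: 10.87
tool_pos: [484.9, 129.7, 132.4]
orientation: [-2.221, -2.221, 0.0]
contact_force: [-4.8, -0.3, 11.1]
finger_gap: 41.4
grasp_force: 12.0
```

>>> play_rows(increments=[{"tx": 0.0,"ty": 0.0,"tz": 0.0,"rx": 0.0,"ry": 0.0,"rz": 0.0},{"tx": 0.0,"ty": 0.0,"tz": 0.0,"rx": 0.0,"ry": 0.0,"rz": 0.0},{"tx": 0.0,"ty": 0.0,"tz": 0.0,"rx": 0.0,"ry": 0.0,"rz": 0.0},{"tx": 0.0,"ty": 0.0,"tz": 0.0,"rx": 0.0,"ry": 0.0,"rz": 0.0}], fingers=0.15)

```text
time: 11.2
tool_pos: [484.8, 129.5, 131.2]
orientation: [-2.222, -2.221, 0.0]
contact_force: [-0.7, -0.4, -0.2]
finger_gap: 50.6
grasp_force: 0.0
```

>>> play_rows(increments=[{"tx": 0.0,"ty": 0.0,"tz": -0.06,"rx": 0.0,"ry": 0.0,"rz": 0.0},{"tx": 0.0,"ty": 0.0,"tz": -0.15,"rx": 0.0,"ry": 0.0,"rz": 0.0},{"tx": 0.0,"ty": 0.0,"tz": -0.3,"rx": 0.0,"ry": 0.0,"rz": 0.05},{"tx": 0.0,"ty": 0.0,"tz": -0.5,"rx": 0.0,"ry": 0.0,"rz": 0.1},{"tx": -0.2,"ty": 0.1,"tz": -0.5,"rx": 0.0,"ry": 0.0,"rz": 0.25},{"tx": -0.45,"ty": 0.2,"tz": -0.5,"rx": 0.0,"ry": 0.0,"rz": 0.25},{"tx": -0.7,"ty": 0.4,"tz": -0.5,"rx": 0.0,"ry": 0.0,"rz": 0.25},{"tx": -0.9,"ty": 0.6,"tz": -0.5,"rx": 0.0,"ry": 0.0,"rz": 0.25},{"tx": -1.0,"ty": 0.8,"tz": -0.5,"rx": 0.0,"ry": 0.0,"rz": 0.25},{"tx": -1.0,"ty": 0.9,"tz": -0.5,"rx": 0.0,"ry": 0.0,"rz": 0.25},{"tx": -1.0,"ty": 1.0,"tz": -0.5,"rx": 0.0,"ry": 0.0,"rz": 0.25},{"tx": -1.0,"ty": 1.0,"tz": -0.5,"rx": 0.0,"ry": 0.0,"rz": 0.25},{"tx": -1.0,"ty": 1.0,"tz": -0.5,"rx": 0.0,"ry": 0.0,"rz": 0.25},{"tx": -1.0,"ty": 1.0,"tz": -0.5,"rx": 0.0,"ry": 0.0,"rz": 0.25},{"tx": -1.0,"ty": 1.0,"tz": -0.5,"rx": 0.0,"ry": 0.0,"rz": 0.25},{"tx": -1.0,"ty": 1.0,"tz": -0.5,"rx": 0.0,"ry": 0.0,"rz": 0.25},{"tx": -1.0,"ty": 1.0,"tz": -0.5,"rx": 0.0,"ry": 0.0,"rz": 0.25}])

```text
time: 12.62
tool_pos: [634.9, -20.5, 206.9]
orientation: [3.142, 0.003, 0.0]
contact_force: [-0.2, -0.4, 0.6]
finger_gap: 50.6
grasp_force: 0.0
```

```bash
python3 - <<'E'
from h import *
import numpy as np
s=manip.snapshot("top")
print("small",fit(s,(196,206,234,243),149,-103,True,.06))
for b in blobs(s,plates(s)[:]*0+np.where(np.indices((384*K,512*K))[1]<236*K,plates(s),0).astype(np.uint8),128,500):print(b["px"],b["P"],b["rmed"])
# medium diya from the first picture
t=dict(s);t["image"]=cv2.imread("pics/top0.png")[:,:,::-1].copy()
print("med",fit(t,(285,165,320,200),28,-172));print("large",fit(t,(338,152,376,190),30,176));print("small0",fit(t,(395,225,425,252),26,-102))
print(manip.get_state()["tool_pos"],manip.get_state()["finger_gap"])
E
```

```text
small (array([485. , 128.5]), 21.1)
(35, 286) [326.7 552.6] 85.3
(134, 204) [529.4 323.6] 72.6
(208, 159) [643.6 146.3] 60.0
(208, 383) [107.9 130.7] 432.8
(109, 0) [1038.6  406.1] 270.9
med (array([603.8, -93.7]), 25.3)
large (array([ 637. , -242.1]), 31.4)
small0 (array([ 455.5, -384.4]), 20.2)
[634.89807525 -20.47494658 206.76036344] 50.53254363573755
```

>>> play_rows(increments=[{"tx": -0.05,"ty": 0.12,"tz": 0.1,"rx": 0.0,"ry": 0.0,"rz": 0.0},{"tx": -0.15,"ty": 0.35,"tz": 0.25,"rx": 0.0,"ry": 0.0,"rz": 0.0},{"tx": -0.206,"ty": 0.489,"tz": 0.45,"rx": 0.0,"ry": 0.0,"rz": 0.0},{"tx": -0.206,"ty": 0.489,"tz": 0.7,"rx": 0.0,"ry": 0.0,"rz": 0.0},{"tx": -0.206,"ty": 0.489,"tz": 0.9,"rx": 0.0,"ry": 0.0,"rz": 0.0},{"tx": -0.206,"ty": 0.489,"tz": 0.976,"rx": 0.0,"ry": 0.0,"rz": 0.0},{"tx": -0.206,"ty": 0.489,"tz": 0.976,"rx": 0.0,"ry": 0.0,"rz": 0.0}], fingers=0.75)

```text
time: 13.25
tool_pos: [601.5, -93.0, 56.9]
orientation: [-3.139, -0.001, 0.01]
contact_force: [-0.4, -0.4, -0.2]
finger_gap: 76.8
grasp_force: 0.0
```

>>> play_rows(increments=[{"tx": 0.0,"ty": 0.0,"tz": 0.15,"rx": 0.0,"ry": 0.0,"rz": 0.0},{"tx": 0.0,"ty": 0.0,"tz": 0.28,"rx": 0.0,"ry": 0.0,"rz": 0.0},{"tx": 0.0,"ty": 0.0,"tz": 0.35,"rx": 0.0,"ry": 0.0,"rz": 0.0},{"tx": 0.0,"ty": 0.0,"tz": 0.35,"rx": 0.0,"ry": 0.0,"rz": 0.0},{"tx": 0.0,"ty": 0.0,"tz": 0.35,"rx": 0.0,"ry": 0.0,"rz": 0.0}])

```text
time: 13.67
tool_pos: [604.8, -93.8, 8.7]
orientation: [3.141, 0.001, 0.002]
contact_force: [-0.2, -0.3, 0.6]
finger_gap: 77.0
grasp_force: 0.0
```

>>> play_rows(increments=[{"tx": 0.0,"ty": 0.0,"tz": 0.0,"rx": 0.0,"ry": 0.0,"rz": 0.0},{"tx": 0.0,"ty": 0.0,"tz": 0.0,"rx": 0.0,"ry": 0.0,"rz": 0.0},{"tx": 0.0,"ty": 0.0,"tz": 0.0,"rx": 0.0,"ry": 0.0,"rz": 0.0},{"tx": 0.0,"ty": 0.0,"tz": 0.0,"rx": 0.0,"ry": 0.0,"rz": 0.0},{"tx": 0.0,"ty": 0.0,"tz": 0.0,"rx": 0.0,"ry": 0.0,"rz": 0.0},{"tx": 0.0,"ty": 0.0,"tz": 0.0,"rx": 0.0,"ry": 0.0,"rz": 0.0},{"tx": 0.0,"ty": 0.0,"tz": 0.0,"rx": 0.0,"ry": 0.0,"rz": 0.0}], fingers=-1.0)

```text
time: 14.25
tool_pos: [604.6, -94.0, 8.6]
orientation: [3.141, -0.0, 0.002]
contact_force: [0.2, 1.0, 6.3]
finger_gap: 52.9
grasp_force: 12.0
```

>>> play_rows(increments=[{"tx": 0.0,"ty": 0.0,"tz": -0.08,"rx": 0.0,"ry": 0.0,"rz": 0.0},{"tx": 0.0,"ty": 0.0,"tz": -0.24,"rx": 0.0,"ry": 0.0,"rz": 0.0},{"tx": 0.0,"ty": 0.0,"tz": -0.44,"rx": 0.0,"ry": 0.0,"rz": 0.0},{"tx": 0.0,"ty": 0.0,"tz": -0.64,"rx": 0.0,"ry": 0.0,"rz": 0.0},{"tx": 0.0,"ty": -0.05,"tz": -0.82,"rx": 0.0,"ry": 0.0,"rz": 0.0},{"tx": 0.0,"ty": -0.15,"tz": -0.94,"rx": 0.0,"ry": 0.0,"rz": 0.0},{"tx": 0.0,"ty": -0.35,"tz": -1.0,"rx": 0.0,"ry": 0.0,"rz": 0.0},{"tx": 0.0,"ty": -0.6,"tz": -1.0,"rx": 0.0,"ry": 0.0,"rz": 0.0},{"tx": 0.0,"ty": -0.8,"tz": -1.0,"rx": 0.0,"ry": 0.0,"rz": 0.0}])

```text
time: 15.0
tool_pos: [604.2, 27.7, 159.4]
orientation: [-3.141, 0.002, -0.003]
contact_force: [-0.5, 0.7, -1.1]
finger_gap: 52.7
grasp_force: 12.0
```

>>> play_rows(increments=[{"tx": 0.05,"ty": -0.2,"tz": 0.0,"rx": 0.0,"ry": 0.0,"rz": 0.0},{"tx": 0.12,"ty": -0.4,"tz": 0.0,"rx": 0.0,"ry": 0.0,"rz": 0.0},{"tx": 0.2,"ty": -0.6,"tz": 0.0,"rx": 0.0,"ry": 0.0,"rz": 0.0},{"tx": 0.25,"ty": -0.73,"tz": 0.0,"rx": 0.0,"ry": 0.0,"rz": 0.0},{"tx": 0.265,"ty": -0.8,"tz": 0.03,"rx": 0.0,"ry": 0.0,"rz": 0.0},{"tx": 0.265,"ty": -0.8,"tz": 0.08,"rx": 0.0,"ry": 0.0,"rz": 0.0},{"tx": 0.265,"ty": -0.8,"tz": 0.1,"rx": 0.0,"ry": 0.0,"rz": 0.0},{"tx": 0.265,"ty": -0.8,"tz": 0.1,"rx": 0.0,"ry": 0.0,"rz": 0.0},{"tx": 0.265,"ty": -0.8,"tz": 0.1,"rx": 0.0,"ry": 0.0,"rz": 0.0}])

```text
time: 15.75
tool_pos: [643.1, 144.6, 141.8]
orientation: [3.141, -0.003, -0.003]
contact_force: [-0.2, -0.8, -0.2]
finger_gap: 52.9
grasp_force: 12.0
```

>>> play_rows(increments=[{"tx": 0.0,"ty": 0.0,"tz": 0.03,"rx": 0.0,"ry": 0.0,"rz": 0.0},{"tx": 0.0,"ty": 0.0,"tz": 0.05,"rx": 0.0,"ry": 0.0,"rz": 0.0},{"tx": 0.0,"ty": 0.0,"tz": 0.063,"rx": 0.0,"ry": 0.0,"rz": 0.0},{"tx": 0.0,"ty": 0.0,"tz": 0.072,"rx": 0.0,"ry": 0.0,"rz": 0.0},{"tx": 0.0,"ty": 0.0,"tz": 0.075,"rx": 0.0,"ry": 0.0,"rz": 0.0},{"tx": 0.0,"ty": 0.0,"tz": 0.078,"rx": 0.0,"ry": 0.0,"rz": 0.0},{"tx": 0.0,"ty": 0.0,"tz": 0.078,"rx": 0.0,"ry": 0.0,"rz": 0.0},{"tx": 0.0,"ty": 0.0,"tz": 0.078,"rx": 0.0,"ry": 0.0,"rz": 0.0}])

```text
time: 16.42
tool_pos: [643.9, 145.8, 131.6]
orientation: [3.141, -0.0, 0.0]
contact_force: [-3.0, -2.7, 5.2]
finger_gap: 52.9
grasp_force: 12.0
```

>>> play_rows(increments=[{"tx": 0.0,"ty": 0.0,"tz": 0.0,"rx": 0.0,"ry": 0.0,"rz": 0.0},{"tx": 0.0,"ty": 0.0,"tz": 0.0,"rx": 0.0,"ry": 0.0,"rz": 0.0},{"tx": 0.0,"ty": 0.0,"tz": 0.0,"rx": 0.0,"ry": 0.0,"rz": 0.0},{"tx": 0.0,"ty": 0.0,"tz": 0.0,"rx": 0.0,"ry": 0.0,"rz": 0.0}], fingers=0.42)

```text
time: 16.75
tool_pos: [643.7, 146.3, 130.6]
orientation: [-3.141, 0.0, 0.0]
contact_force: [-0.1, -0.3, -0.5]
finger_gap: 62.4
grasp_force: 0.0
```

>>> play_rows(increments=[{"tx": 0.0,"ty": 0.0,"tz": -0.06,"rx": 0.0,"ry": 0.0,"rz": 0.0},{"tx": 0.0,"ty": 0.0,"tz": -0.15,"rx": 0.0,"ry": 0.0,"rz": 0.0},{"tx": 0.0,"ty": 0.0,"tz": -0.3,"rx": 0.0,"ry": 0.0,"rz": 0.0},{"tx": 0.0,"ty": 0.1,"tz": -0.5,"rx": 0.0,"ry": 0.0,"rz": 0.0},{"tx": 0.0,"ty": 0.3,"tz": -0.5,"rx": 0.0,"ry": 0.0,"rz": 0.0},{"tx": 0.0,"ty": 0.55,"tz": -0.5,"rx": 0.0,"ry": 0.0,"rz": 0.0},{"tx": 0.0,"ty": 0.8,"tz": -0.5,"rx": 0.0,"ry": 0.0,"rz": 0.0},{"tx": 0.0,"ty": 1.0,"tz": -0.5,"rx": 0.0,"ry": 0.0,"rz": 0.0},{"tx": 0.0,"ty": 1.0,"tz": -0.5,"rx": 0.0,"ry": 0.0,"rz": 0.0}])

```text
time: 17.5
tool_pos: [644.4, -9.6, 207.8]
orientation: [3.139, -0.008, 0.004]
contact_force: [-0.1, 0.1, 0.7]
finger_gap: 62.6
grasp_force: 0.0
```

```bash
python3 - <<'E'
from h import *
s=manip.snapshot("top")
print("med",fit(s,(184,134,233,185),151,-172,True,.06))
print("small",fit(s,(196,206,234,243),149,-103,True,.06))
p=plates(s);i=up(s).astype(int);p|=((i[...,0]-i[...,2]>15)*255).astype(np.uint8)
p2=p*0;p2[128*K:190*K,178*K:238*K]=p[128*K:190*K,178*K:238*K]
for b in blobs(s,p2,128,300):print(b)
print(manip.get_state()["tool_pos"])
cv2.imwrite("pics/t2.png",cv2.resize(s["image"][110:280,90:350],(780,510),interpolation=cv2.INTER_CUBIC)[:,:,::-1])
E
```

```text
med (array([643.6, 144.4]), 26.6)
small (array([485. , 128.6]), 21.1)
{'px': (208, 159), 'P': array([643.7, 146.1]), 'rmed': 60.7, 'rin': 59.6, 'rmax': 104.1, 'lip': -95, 'ell': array([643.5, 131.2])}
[644.31041029  -6.92007518 207.64837723]
```

View pics/t2.png

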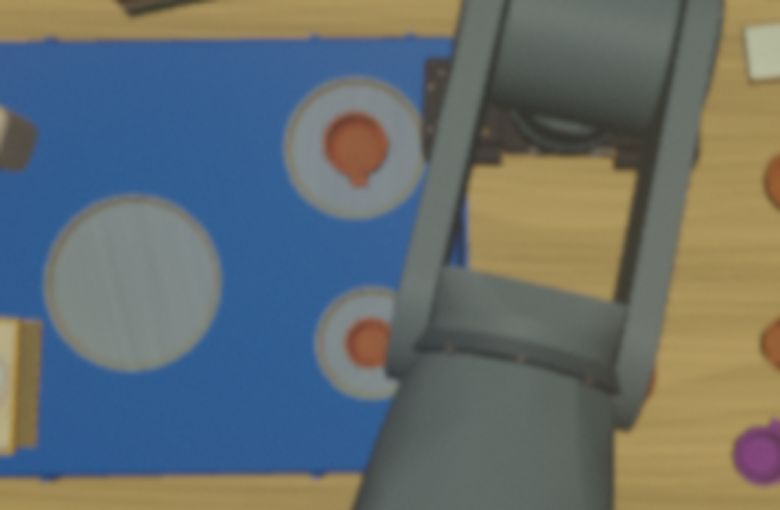

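The medium diya, at crop (357,147), is upright and 1.9 mm from its plate's centre. The small one is within 0.2 mm. Now the large, with +1.9 mm y compensation when placing.

>>> play_rows(increments=[{"tx": -0.01,"ty": 0.15,"tz": 0.0,"rx": 0.0,"ry": 0.0,"rz": 0.0},{"tx": -0.02,"ty": 0.4,"tz": 0.0,"rx": 0.0,"ry": 0.0,"rz": 0.0},{"tx": -0.03,"ty": 0.65,"tz": 0.1,"rx": 0.0,"ry": 0.0,"rz": 0.0},{"tx": -0.044,"ty": 0.8,"tz": 0.3,"rx": 0.0,"ry": 0.0,"rz": 0.0}], fingers=1.0)

```text
time: 17.88
tool_pos: [640.6, -126.7, 166.4]
orientation: [3.137, 0.0, 0.016]
contact_force: [1.0, 0.1, -0.2]
finger_gap: 86.6
grasp_force: 0.0
```

>>> play_rows(increments=[{"tx": 0.0,"ty": 0.2,"tz": 0.1,"rx": 0.0,"ry": 0.0,"rz": 0.0},{"tx": 0.0,"ty": 0.45,"tz": 0.2,"rx": 0.0,"ry": 0.0,"rz": 0.0},{"tx": 0.0,"ty": 0.65,"tz": 0.3,"rx": 0.0,"ry": 0.0,"rz": 0.0},{"tx": 0.0,"ty": 0.789,"tz": 0.45,"rx": 0.0,"ry": 0.0,"rz": 0.0},{"tx": 0.0,"ty": 0.789,"tz": 0.6,"rx": 0.0,"ry": 0.0,"rz": 0.0},{"tx": 0.0,"ty": 0.789,"tz": 0.67,"rx": 0.0,"ry": 0.0,"rz": 0.0},{"tx": 0.0,"ty": 0.789,"tz": 0.67,"rx": 0.0,"ry": 0.0,"rz": 0.0},{"tx": 0.0,"ty": 0.789,"tz": 0.67,"rx": 0.0,"ry": 0.0,"rz": 0.0}])

```text
time: 18.55
tool_pos: [637.4, -240.6, 60.6]
orientation: [-3.141, -0.002, 0.001]
contact_force: [0.2, 0.3, -0.0]
finger_gap: 88.4
grasp_force: 0.0
```

>>> play_rows(increments=[{"tx": 0.0,"ty": 0.0,"tz": 0.15,"rx": 0.0,"ry": 0.0,"rz": 0.0},{"tx": 0.0,"ty": 0.0,"tz": 0.28,"rx": 0.0,"ry": 0.0,"rz": 0.0},{"tx": 0.0,"ty": 0.0,"tz": 0.35,"rx": 0.0,"ry": 0.0,"rz": 0.0},{"tx": 0.0,"ty": 0.0,"tz": 0.35,"rx": 0.0,"ry": 0.0,"rz": 0.0},{"tx": 0.0,"ty": 0.0,"tz": 0.35,"rx": 0.0,"ry": 0.0,"rz": 0.0}])

```text
time: 18.97
tool_pos: [637.7, -241.6, 8.8]
orientation: [3.141, 0.001, 0.001]
contact_force: [0.1, -0.1, 0.2]
finger_gap: 88.0
grasp_force: 0.0
```

>>> play_rows(increments=[{"tx": 0.0,"ty": 0.0,"tz": 0.0,"rx": 0.0,"ry": 0.0,"rz": 0.0},{"tx": 0.0,"ty": 0.0,"tz": 0.0,"rx": 0.0,"ry": 0.0,"rz": 0.0},{"tx": 0.0,"ty": 0.0,"tz": 0.0,"rx": 0.0,"ry": 0.0,"rz": 0.0},{"tx": 0.0,"ty": 0.0,"tz": 0.0,"rx": 0.0,"ry": 0.0,"rz": 0.0},{"tx": 0.0,"ty": 0.0,"tz": 0.0,"rx": 0.0,"ry": 0.0,"rz": 0.0},{"tx": 0.0,"ty": 0.0,"tz": 0.0,"rx": 0.0,"ry": 0.0,"rz": 0.0},{"tx": 0.0,"ty": 0.0,"tz": 0.0,"rx": 0.0,"ry": 0.0,"rz": 0.0}], fingers=-1.0)

```text
time: 19.55
tool_pos: [637.7, -242.6, 9.0]
orientation: [3.141, -0.001, 0.002]
contact_force: [-0.8, 0.6, 6.1]
finger_gap: 64.4
grasp_force: 12.0
```

>>> play_rows(increments=[{"tx": 0.0,"ty": 0.0,"tz": -0.08,"rx": 0.0,"ry": 0.0,"rz": 0.0},{"tx": 0.0,"ty": 0.0,"tz": -0.24,"rx": 0.0,"ry": 0.0,"rz": 0.0},{"tx": 0.0,"ty": 0.0,"tz": -0.44,"rx": 0.0,"ry": 0.0,"rz": 0.0},{"tx": 0.0,"ty": -0.05,"tz": -0.64,"rx": 0.0,"ry": 0.0,"rz": 0.0},{"tx": 0.0,"ty": -0.15,"tz": -0.82,"rx": 0.0,"ry": 0.0,"rz": 0.0},{"tx": 0.0,"ty": -0.3,"tz": -0.94,"rx": 0.0,"ry": 0.0,"rz": 0.0},{"tx": 0.0,"ty": -0.5,"tz": -1.0,"rx": 0.0,"ry": 0.0,"rz": 0.0},{"tx": 0.0,"ty": -0.7,"tz": -1.0,"rx": 0.0,"ry": 0.0,"rz": 0.0},{"tx": 0.0,"ty": -0.9,"tz": -1.0,"rx": 0.0,"ry": 0.0,"rz": 0.0}])

```text
time: 20.3
tool_pos: [637.3, -106.3, 159.6]
orientation: [3.141, -0.002, 0.003]
contact_force: [0.7, -0.0, -1.1]
finger_gap: 64.4
grasp_force: 12.0
```

>>> play_rows(increments=[{"tx": -0.02,"ty": -0.2,"tz": -0.1,"rx": 0.0,"ry": 0.0,"rz": 0.0},{"tx": -0.06,"ty": -0.4,"tz": -0.2,"rx": 0.0,"ry": 0.0,"rz": 0.0},{"tx": -0.1,"ty": -0.6,"tz": -0.3,"rx": 0.0,"ry": 0.0,"rz": 0.0},{"tx": -0.15,"ty": -0.8,"tz": -0.37,"rx": 0.0,"ry": 0.0,"rz": 0.0},{"tx": -0.2,"ty": -1.0,"tz": -0.37,"rx": 0.0,"ry": 0.0,"rz": 0.0}])

```text
time: 20.72
tool_pos: [607.9, 44.1, 216.7]
orientation: [3.141, -0.001, 0.007]
contact_force: [0.4, -0.4, -0.8]
finger_gap: 64.4
grasp_force: 12.0
```

>>> play_rows(increments=[{"tx": -0.06,"ty": -0.2,"tz": 0.0,"rx": 0.0,"ry": 0.0,"rz": 0.0},{"tx": -0.12,"ty": -0.4,"tz": 0.0,"rx": 0.0,"ry": 0.0,"rz": 0.0},{"tx": -0.18,"ty": -0.6,"tz": 0.0,"rx": 0.0,"ry": 0.0,"rz": 0.0},{"tx": -0.24,"ty": -0.8,"tz": 0.0,"rx": 0.0,"ry": 0.0,"rz": 0.0},{"tx": -0.3,"ty": -1.0,"tz": 0.0,"rx": 0.0,"ry": 0.0,"rz": 0.0}])

```text
time: 21.13
tool_pos: [561.2, 194.1, 213.8]
orientation: [3.142, -0.001, -0.0]
contact_force: [0.0, 0.4, -0.4]
finger_gap: 64.5
grasp_force: 12.0
```

>>> play_rows(increments=[{"tx": -0.05,"ty": -0.2,"tz": 0.0,"rx": 0.0,"ry": 0.0,"rz": 0.0},{"tx": -0.1,"ty": -0.4,"tz": 0.0,"rx": 0.0,"ry": 0.0,"rz": 0.0},{"tx": -0.15,"ty": -0.6,"tz": 0.0,"rx": 0.0,"ry": 0.0,"rz": 0.0},{"tx": -0.2,"ty": -0.78,"tz": 0.0,"rx": 0.0,"ry": 0.0,"rz": 0.0},{"tx": -0.217,"ty": -0.883,"tz": 0.1,"rx": 0.0,"ry": 0.0,"rz": 0.0},{"tx": -0.217,"ty": -0.883,"tz": 0.25,"rx": 0.0,"ry": 0.0,"rz": 0.0},{"tx": -0.217,"ty": -0.883,"tz": 0.38,"rx": 0.0,"ry": 0.0,"rz": 0.0},{"tx": -0.217,"ty": -0.883,"tz": 0.45,"rx": 0.0,"ry": 0.0,"rz": 0.0},{"tx": -0.217,"ty": -0.883,"tz": 0.47,"rx": 0.0,"ry": 0.0,"rz": 0.0},{"tx": -0.217,"ty": -0.883,"tz": 0.47,"rx": 0.0,"ry": 0.0,"rz": 0.0},{"tx": -0.217,"ty": -0.883,"tz": 0.47,"rx": 0.0,"ry": 0.0,"rz": 0.0}])

```text
time: 22.05
tool_pos: [530.4, 325.2, 144.0]
orientation: [-3.141, 0.001, -0.002]
contact_force: [0.3, -0.6, -0.0]
finger_gap: 64.6
grasp_force: 12.0
```

>>> play_rows(increments=[{"tx": 0.0,"ty": 0.0,"tz": 0.03,"rx": 0.0,"ry": 0.0,"rz": 0.0},{"tx": 0.0,"ty": 0.0,"tz": 0.05,"rx": 0.0,"ry": 0.0,"rz": 0.0},{"tx": 0.0,"ty": 0.0,"tz": 0.063,"rx": 0.0,"ry": 0.0,"rz": 0.0},{"tx": 0.0,"ty": 0.0,"tz": 0.072,"rx": 0.0,"ry": 0.0,"rz": 0.0},{"tx": 0.0,"ty": 0.0,"tz": 0.075,"rx": 0.0,"ry": 0.0,"rz": 0.0},{"tx": 0.0,"ty": 0.0,"tz": 0.078,"rx": 0.0,"ry": 0.0,"rz": 0.0},{"tx": 0.0,"ty": 0.0,"tz": 0.078,"rx": 0.0,"ry": 0.0,"rz": 0.0},{"tx": 0.0,"ty": 0.0,"tz": 0.078,"rx": 0.0,"ry": 0.0,"rz": 0.0}])

```text
time: 22.72
tool_pos: [529.8, 325.3, 132.0]
orientation: [3.141, -0.0, 0.0]
contact_force: [-3.3, -1.7, 6.1]
finger_gap: 64.6
grasp_force: 12.0
```

>>> play_rows(increments=[{"tx": 0.0,"ty": 0.0,"tz": 0.0,"rx": 0.0,"ry": 0.0,"rz": 0.0},{"tx": 0.0,"ty": 0.0,"tz": 0.0,"rx": 0.0,"ry": 0.0,"rz": 0.0},{"tx": 0.0,"ty": 0.0,"tz": 0.0,"rx": 0.0,"ry": 0.0,"rz": 0.0},{"tx": 0.0,"ty": 0.0,"tz": 0.0,"rx": 0.0,"ry": 0.0,"rz": 0.0}], fingers=0.68)

```text
time: 23.05
tool_pos: [529.6, 325.3, 130.9]
orientation: [-3.142, 0.001, 0.0]
contact_force: [-0.4, -0.6, 0.5]
finger_gap: 74.0
grasp_force: 0.0
```

>>> play_rows(increments=[{"tx": 0.0,"ty": 0.0,"tz": -0.06,"rx": 0.0,"ry": 0.0,"rz": 0.0},{"tx": 0.0,"ty": 0.0,"tz": -0.15,"rx": 0.0,"ry": 0.0,"rz": 0.0},{"tx": 0.0,"ty": 0.0,"tz": -0.3,"rx": 0.0,"ry": 0.0,"rz": 0.0},{"tx": 0.0,"ty": 0.1,"tz": -0.5,"rx": 0.0,"ry": 0.0,"rz": 0.0},{"tx": 0.0,"ty": 0.3,"tz": -0.6,"rx": 0.0,"ry": 0.0,"rz": 0.0},{"tx": 0.0,"ty": 0.55,"tz": -0.6,"rx": 0.0,"ry": 0.0,"rz": 0.0},{"tx": 0.0,"ty": 0.8,"tz": -0.6,"rx": 0.0,"ry": 0.0,"rz": 0.0},{"tx": 0.0,"ty": 1.0,"tz": -0.6,"rx": 0.0,"ry": 0.0,"rz": 0.0}])

```text
time: 23.72
tool_pos: [530.1, 173.5, 223.5]
orientation: [3.141, -0.0, 0.005]
contact_force: [0.6, 0.6, 0.3]
finger_gap: 73.7
grasp_force: 0.0
```

>>> play_rows(increments=[{"tx": 0.0,"ty": 0.25,"tz": -0.1,"rx": 0.0,"ry": 0.0,"rz": 0.0},{"tx": 0.0,"ty": 0.5,"tz": -0.1,"rx": 0.0,"ry": 0.0,"rz": 0.0},{"tx": 0.0,"ty": 0.75,"tz": -0.1,"rx": 0.0,"ry": 0.0,"rz": 0.0},{"tx": 0.0,"ty": 1.0,"tz": -0.1,"rx": 0.0,"ry": 0.0,"rz": 0.0}])

```text
time: 24.05
tool_pos: [529.9, 23.6, 238.4]
orientation: [3.141, 0.0, 0.005]
contact_force: [0.5, -0.3, 0.2]
finger_gap: 74.1
grasp_force: 0.0
```

>>> play_rows(increments=[{"tx": 0.0,"ty": 0.25,"tz": 0.0,"rx": 0.0,"ry": 0.0,"rz": 0.0},{"tx": 0.0,"ty": 0.5,"tz": 0.0,"rx": 0.0,"ry": 0.0,"rz": 0.0},{"tx": 0.0,"ty": 0.75,"tz": 0.0,"rx": 0.0,"ry": 0.0,"rz": 0.0},{"tx": 0.0,"ty": 0.95,"tz": 0.0,"rx": 0.0,"ry": 0.0,"rz": 0.0},{"tx": 0.0,"ty": 1.0,"tz": 0.0,"rx": 0.0,"ry": 0.0,"rz": 0.0},{"tx": 0.0,"ty": 1.0,"tz": 0.0,"rx": 0.0,"ry": 0.0,"rz": 0.0}])

```text
time: 24.55
tool_pos: [529.8, -126.9, 237.5]
orientation: [3.141, -0.006, 0.002]
contact_force: [-0.4, 0.0, -0.0]
finger_gap: 74.4
grasp_force: 0.0
```

```bash
python3 - <<'E'
from h import *
s=manip.snapshot("top")
print("small",fit(s,(196,206,234,243),149,-103,True,.06))
print("med",fit(s,(184,134,233,185),151,-172,True,.06))
print("large",fit(s,(112,182,158,228),153,176,True,.06))
p=plates(s);i=up(s).astype(int);p|=((i[...,0]-i[...,2]>15)*255).astype(np.uint8)
p2=p*0;p2[128*K:264*K,103*K:240*K]=p[128*K:264*K,103*K:240*K]
for b in blobs(s,p2,128,300):print(b["px"],b["P"],b["rmed"],b["rin"],b["rmax"])
print(manip.get_state()["tool_pos"],manip.get_state()["time"])
cv2.imwrite("pics/t3.png",s["image"][:,:,::-1])
q=manip.snapshot("side");cv2.imwrite("pics/s4.png",cv2.resize(q["image"][120:320,80:330],(750,600),interpolation=cv2.INTER_CUBIC)[:,:,::-1])
E
```

```text
small (array([485. , 128.4]), 21.1)
med (array([643.7, 144.4]), 26.6)
large (array([530.3, 323.3]), 33.1)
(214, 224) [484.6 128.6] 47.0 46.1 47.7
(134, 204) [529.5 323.6] 72.6 71.9 73.4
(208, 159) [643.7 146. ] 60.2 59.6 60.9
[ 529.71914774 -125.23721223  237.18815224] 24.6
```

View pics/t3.png

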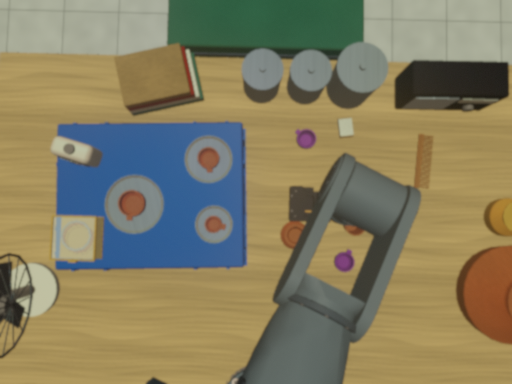

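View pics/s4.png

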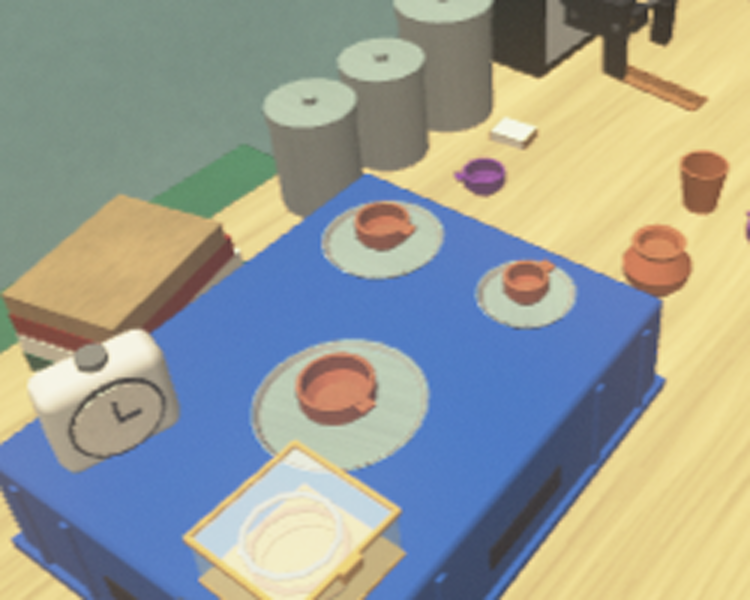

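All three diyas stand upright on their own plates, at top-view pixels (208,159), (131,204) and (214,224), each within 2 mm of centre. The plates and bystanders are unmoved, and the robot is clear.

```bash
python3 -c "
from plant import manip
print(manip.hand_in())"
```

```text
the job is handed in; nothing more can be done
None
```

The job is handed in: the small, medium and large diyas stand upright on their matching plates, each within about 2 mm of centre, with the other objects where they were.

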